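# Seat the green battery pack in its charging dock and hold it on the stop

### The arm

A 6-joint arm with a two-finger parallel gripper is mounted at the origin on the work surface. World frame = base frame: x ahead of the robot, y to its left, z up, the work surface at z = 0. Lengths are in m, angles in rad, forces in N, time in s.
With the tool pointing down it reaches from about 0.3 to 0.75 m from the base axis. Payload 8.5 kg.
Tool frame: the origin (TCP) lies midway between the tips of the shut fingers; the grasp point (between the pads) lies 19 mm behind it; z points along the fingers, y is the line along which they close (so a half turn about z gives the same grasp; the last joint's range is limited). The gripper opens to 85 mm and grips with 20 to 120 N. Pads are 22 mm wide; open, the fingers measure 114 mm over their backs; the gripper's body (76 mm by 85 mm) begins 54 mm behind the grasp point. The pads swing forward as they close: fully open they stand 13 mm farther back than shut.
Start: joints at [1.126, 0.381, 1.297, -0, 1.464, -0.215], TCP at [0.125, 0.536, 0.231] pointing down, gripper open.
Joint ranges: [-3.11, 3.11], [-0.89, 2.33], [0.22, 2.48], [-1.42, 4.56], [0.17, 2.85], [-2.88, 2.88]. Speed limits (rad/s): [2.39, 2.39, 3.14, 3.14, 3.14, 3.14].

### API

Orientations are given as a 3x3 rotation matrix whose columns are the frame's x, y, z axes.
In Python, from bench import r gives the robot as it stands.
- The arm moves only by the tool apply_moves, never from a script. Its argument "commands" is a list that holds one entry, the list of rows, each a list of 7 numbers: the shift along the tool's x, y, z each as a share of 12 cm, from -1 to 1, then the turn, a rotation vector about the tool's x, y, z each as a share of 4 degrees, from -1 to 1, then the closure, from 0 (fully open) to 1 (shut). A call has 1 to 20 rows; each row shifts and turns the commanded pose from where the row before left it, along the tool's axes as they then stand; what a row does not reach is not made up. A row lasts 1/12 s, in which the tool goes at most 41.7 mm and 7.16 degrees, less where a joint would pass 70% of its speed; a pose out of reach is approached as far as the arm can. A call with a number of a shift or a turn outside -1 to 1 is refused whole. A call with a gripper value outside its range is refused whole. The fingers move at their own pace and stop on an object; the grip force is fixed at half the most. Time passes only in rows, so rows that do not move let the fingers close. It gives the time, the measured TCP pose, the force, the opening and the grip force at its end, in the units of the state.
- r.state(): the state, without advancing time (a new reading comes with each control period).
- r.grab_frame(name): name is "scene" or "side" or "wrist"; returns the picture (420x560x3 uint8, red, green, blue); there is no depth.
- r.calibration(name): a dict with "mtx" (3x3 intrinsics, pixels), "R" (3x3) and "t" (3): a world point X has camera coordinates R X + t. Camera axes: x right, y down, z forward; pixel columns grow to the right and rows downward; lengths in m; the calibration is good to about 2 mm. A picture is of the moment at which its call begins: read the wrist's pose just before it. calibration takes no time and is no camera call; for the wrist camera it gives the pose at the moment of the call.
- r.sign_off(): hands the job in; it is judged then, once.
The state is a dict: "time": time; "joint_positions": joint angles; "qvel": joint speeds; "effort": joint torques, N m; "ee_pos": TCP position; "tool_rot": TCP orientation; "force": force on the tool from outside, world axes, zero at the start; "torque": the same for the moment, N m; "grip_width": finger opening in m; "grasp_force": force on a finger pad.
Only numpy, scipy, OpenCV 4.12 (cv2) and the standard library are available. Lean on these libraries where they do the work, as an engineer would, in place of code of your own. Each camera call takes 0.05 s, during which the arm holds its last target. There are 200 camera calls.

### The job

Take the green battery pack from the yellow tray and return it, upright, to its own dock, the one with the green collar. Press it down against the dock's sprung plunger until it is fully home on the hard stop, firmly but without forcing it, and finish while still gripping it and holding it pressed there, as the spring lifts it again if you let go. Do not press the other docks' plungers, and leave the orange pack, mug, sugar jar and spoon rest where they are.

Things in the scene. Friction and masses are not known exactly. Their poses are not given: they have to be found in the camera images.
- pack_green: battery pack: black upright block 52 (x) x 36 (y) x 105 (z) mm, green top and band, 0.13 to 0.21 kg. Origin: centre of its underside, z up. Stands on the tray floor, 5 mm above the work surface. The one to handle. Its x goes along the dock's x, either way round, 3 mm to spare each side. Fully home, its underside is 20 mm above the dock's underside and its upper 57 mm show above the collar
- dock_green: white dock fixed on the plinth, green flared collar round its mouth; 78 (x) x 62 (y) x 68 mm tall. Origin: centre of its underside, 12 mm above the work surface; z up. Well 58 x 42 mm, open on top; the collar flares at 45 deg from the well's size at height 58 to 78 x 62 mm at 68. In it a sprung brass plunger, 22 mm across, top at height 34 when free; hard stop at height 20. The goal dock
- dock_orange: white dock fixed on the plinth, orange flared collar round its mouth; 78 (x) x 62 (y) x 68 mm tall. Origin: centre of its underside, 12 mm above the work surface; z up. Well 58 x 42 mm, open on top; the collar flares at 45 deg from the well's size at height 58 to 78 x 62 mm at 68. In it a sprung brass plunger, 22 mm across, top at height 34 when free; hard stop at height 20
- dock_blue: white dock fixed on the plinth, blue flared collar round its mouth; 78 (x) x 62 (y) x 68 mm tall. Origin: centre of its underside, 12 mm above the work surface; z up. Well 58 x 42 mm, open on top; the collar flares at 45 deg from the well's size at height 58 to 78 x 62 mm at 68. In it a sprung brass plunger, 22 mm across, top at height 34 when free; hard stop at height 20
- stop_green: the hard stop of the green dock: two steel ledges at the two ends (+x and -x) of the well floor; origin at the dock's centre, level with the ledges' upper faces, 20 mm above the dock's underside
- plunger_green (a joint): travel of the green dock's plunger in m: 0 free, grows as it is pressed down, 0.014 when the pack meets the hard stop. The spring pushes up with 4 N at first and 9.6 N at the stop (0.4 N per mm), more than the pack weighs; all push beyond that is taken by the stop
- plunger_orange (a joint): the same for the orange dock (leave at 0)
- plunger_blue (a joint): the same for the blue dock (leave at 0)
- tray: yellow melamine tray, 250 (x) x 180 (y) mm, rim 16 mm high, floor 5 mm; fixed on the work surface; origin: centre of its underside. A fixed steel kettle, 226 mm tall, stands beyond its far left corner, out of the way
- plinth: bamboo board, 110 (x) x 250 (y) x 12 mm, fixed, that carries the three docks in a row along its y, 80 mm apart; origin: centre of its underside
- pack_orange: battery pack: black upright block 52 (x) x 36 (y) x 105 (z) mm, orange top and band, 0.13 to 0.21 kg. Origin: centre of its underside, z up. Stands on the tray floor, 5 mm above the work surface. To be left alone
- mug: green enamel mug, 82 mm across, 85 mm tall, handle to its +y; origin: centre of its underside. To be left alone
- sugar_jar: glass sugar jar with clip latch, 90 mm across, 112 mm tall; origin: centre of its underside. To be left alone
- spoon_rest: bamboo spoon rest, 80 (x) x 180 (y) x 15 mm; origin: centre of its underside. To be left alone
Not all that is in view belongs to the job. What is shaped like the pack_green but turquoise is not meant.

How it is judged:
By the outcome, as a careful person would: the job done as asked, in the order asked, and still so for the second after the job is handed in, while the arm keeps its last pose, push and grip.
It also fails if it takes over 45 s, if anything falls off the work surface, if the arm or the gripper's body presses on something with over 40 N, if the wrist force passes 120 N, or if a joint passes its speed limit or range.

## Working session

There is one attempt and no reset: what is moved stays moved. The work goes in short steps, Python scripts to look and compute and a tool call to move; the robot and the scene stay as the last step left them, time stands still between calls to the robot, and variables do not carry over. Pictures are saved under pics/ and viewed, at most 10 in all, crops included, and the job is handed in when it is done.

Besides the shell and the picture viewer there is one more tool, called after "Request:" as name(argument=value, ...), one argument or row to a line, values as JSON. apply_moves: Moves the arm, as the interface text tells. Its arguments: {"type":"object","properties":{"commands":{"type":"array"}},"required":["commands"]}

```bash
mkdir -p pics; ls; python3 - <<'E'
from bench import r
import cv2,numpy as np
s=r.state();print(s['time'],s['ee_pos'],s['tool_rot'],s['grip_width'])
ims=[]
for n in("scene","side"):
    im=r.grab_frame(n)[:,:,::-1];cv2.imwrite(f"pics/{n}0.png",im);c=r.calibration(n);print(n,c)
E
```

```text
pics
0.0 [0.12513056 0.53526074 0.230715  ] [[-9.73716685e-01  2.27761663e-01 -6.65239459e-04]
 [ 2.27762367e-01  9.73715865e-01 -1.31085763e-03]
 [ 3.49191102e-04 -1.42792046e-03 -9.99998920e-01]] 0.08528257518116597
scene {'mtx': array([[487.89266723,   0.        , 279.68546313],
       [  0.        , 487.89266723, 214.00151343],
       [  0.        ,   0.        ,   1.        ]]), 'R': array([[-0.38688683,  0.92201729,  0.01423723],
       [ 0.77372517,  0.3329843 , -0.53895345],
       [-0.50166517, -0.19749829, -0.84221522]]), 't': array([ 0.24915841, -0.40686747,  1.45471068])}
side {'mtx': array([[399.59530582,   0.        , 285.18687594],
       [  0.        , 399.59530582, 207.63545141],
       [  0.        ,   0.        ,   1.        ]]), 'R': array([[-0.92870374, -0.37062034, -0.01224421],
       [-0.23041265,  0.60261197, -0.76404765],
       [ 0.29055011, -0.7067527 , -0.64504361]]), 't': array([0.54401127, 0.20306963, 0.67688551])}
```

View pics/scene0.png

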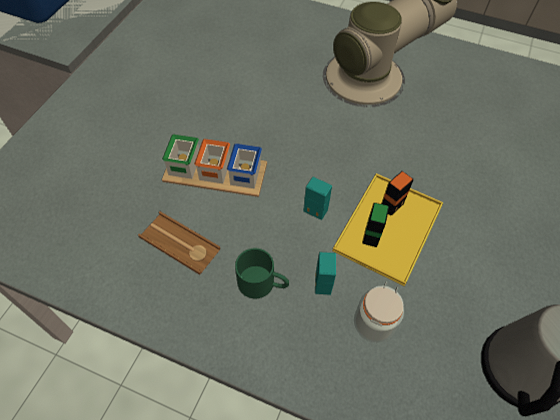

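View pics/side0.png

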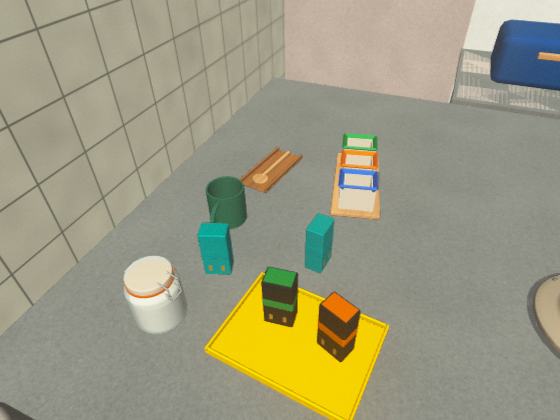

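The scene view shows the green pack at (378,215) and the side view shows it at (281,290). Things it could be mistaken for, by scene pixel: the turquoise blocks at (318,197) and (326,272), the orange pack at (398,190) and the green mug at (255,272). By the description I choose the black block with green top and band, standing in the yellow tray. The goal dock is at scene (181,150) and side (360,143).

```bash
cat > h.py <<'E'
import cv2,numpy as np
def ray(c,p):
    d=c['R'].T@np.linalg.inv(c['mtx'])@np.array([p[0],p[1],1.]); return -c['R'].T@c['t'],d
def plane(c,p,z):
    o,d=ray(c,p); return (o+d*(z-o[2])/d[2])
def tri(c1,p1,c2,p2):
    A=[];b=[]
    for c,p in((c1,p1),(c2,p2)):
        o,d=ray(c,p);d/=np.linalg.norm(d);P=np.eye(3)-np.outer(d,d);A.append(P);b.append(P@o)
    return np.linalg.lstsq(np.vstack(A),np.hstack(b),rcond=None)[0]
def green(im,box,lo=(48,90,40),hi=(75,255,255)):
    m=cv2.inRange(cv2.cvtColor(im,cv2.COLOR_BGR2HSV),lo,hi)
    k=np.zeros_like(m);x,y,w,h=box;k[y:y+h,x:x+w]=m[y:y+h,x:x+w];return k
def blobs(m,amin=15):
    cs,_=cv2.findContours(m,cv2.RETR_EXTERNAL,cv2.CHAIN_APPROX_NONE)
    return sorted([c[:,0] for c in cs if cv2.contourArea(c)>amin],key=lambda c:c[:,1].mean())
E
python3 - <<'E'
from h import *;from bench import r
S=cv2.imread('pics/scene0.png');D=cv2.imread('pics/side0.png');cs=r.calibration('scene');cd=r.calibration('side')
def cen(c):
    M=cv2.moments(cv2.convexHull(c.reshape(-1,1,2)));return np.array([M['m10'],M['m01']])/M['m00']
for nm,bs,bd,z in(('pack',(358,195,34,55),(255,260,50,75),.11),('dock',(155,125,45,40),(335,128,50,24),.08)):
    for n,im,b in(('s',S,bs),('d',D,bd)):
        for c in blobs(green(im,b)):
            print(nm,n,cen(c),cv2.contourArea(c),c.min(0),c.max(0))
    a=blobs(green(S,bs))[0];d=blobs(green(D,bd))[0]
    X=tri(cs,cen(a),cd,cen(d));print('TRI',X)
    for c,q in((cs,a),(cd,d)):
        P=np.array([plane(c,p,X[2])[:2] for p in q],np.float32);print(cv2.minAreaRect(P*1000))
a=cv2.resize(S[180:260,340:420],None,fx=5,fy=5,interpolation=2);b=cv2.resize(D[255:335,245:325],None,fx=5,fy=5,interpolation=2)
cv2.imwrite('pics/crop0.png',np.hstack([a,b]))
E
```

```text
pack s [379.25291829 212.67963684] 235.0 [371 203] [388 223]
pack s [373.06837607 233.6039886 ] 45.0 [366 230] [381 237]
pack d [279.12429379 276.72165725] 417.0 [263 267] [295 286]
pack d [277.3791423  304.61695906] 147.5 [263 299] [292 310]
TRI [0.52133227 0.18251893 0.11084405]
((520.688232421875, 182.2603302001953), (48.22091293334961, 31.584699630737305), 6.277718544006348)
((521.8017578125, 182.8192901611328), (47.0241813659668, 30.854650497436523), 6.526289463043213)
dock s [180.36448598 149.01602136] 708.0 [163 134] [198 164]
dock d [359.8137931  141.57077176] 475.0 [343 133] [377 150]
TRI [ 0.51097773 -0.32144819  0.07562459]
((509.9884948730469, -322.17913818359375), (85.85220336914062, 70.22537994384766), 11.7745361328125)
((511.9198913574219, -322.2693176269531), (84.87926483154297, 75.2435073852539), 12.843281745910645)
```

View pics/crop0.png

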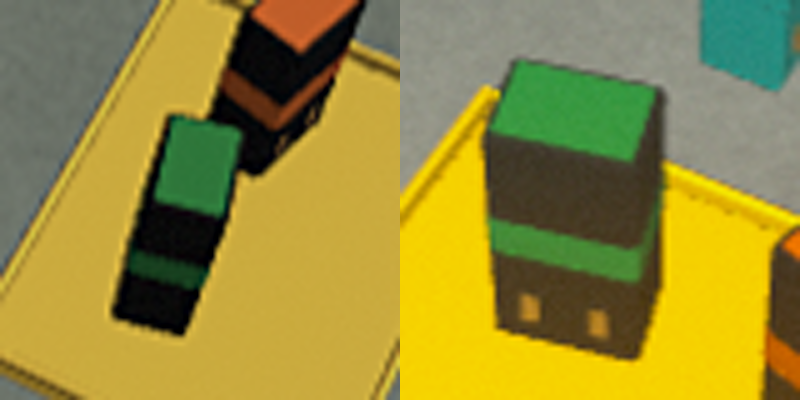

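The crop confirms the pack: black block, green top and band, standing in the tray. Its top is at z≈0.111, and its yaw is about 6.4°. I'll move above it.

Request:
apply_moves(
  commands=[
    [[0,0,0,0,0,-0.98,0],[0,0,0,0,0,-0.98,0],[0,0,0,0,0,-0.98,0],[0,0,0,0,0,-0.98,0],[0,0,0,0,0,-0.98,0],[-0.211,-0.235,0,0,0,0,0],[-0.211,-0.235,0,0,0,0,0],[-0.211,-0.235,0,0,0,0,0],[-0.211,-0.235,0,0,0,0,0],[-0.211,-0.235,0,0,0,0,0],[-0.211,-0.235,0,0,0,0,0],[-0.211,-0.235,0,0,0,0,0],[-0.211,-0.235,0,0,0,0,0],[-0.211,-0.235,0,0,0,0,0],[-0.211,-0.235,0,0,0,0,0],[-0.211,-0.235,0,0,0,0,0],[-0.211,-0.235,0,0,0,0,0],[-0.211,-0.235,0,0,0,0,0],[-0.211,-0.235,0,0,0,0,0],[0,0,0,0,0,0,0]],
  ],
)

```text
time: 1.77
ee_pos: [0.5257, 0.1786, 0.2302]
tool_rot: [[-0.994, -0.107, 0.0], [-0.107, 0.994, -0.001], [-0.0, -0.001, -1.0]]
force: [-0.8, 0.1, -0.8]
grip_width: 0.0853
grasp_force: 0.0
```

```bash
python3 - <<'E'
from h import *;from bench import r
s=r.state();print(s['time'],s['ee_pos'],s['tool_rot'][:2])
c=r.calibration('wrist');im=r.grab_frame('wrist')[:,:,::-1].copy();cv2.imwrite('pics/w1.png',im)
for b in blobs(green(im,(0,0,560,420)),60):
    P=np.array([plane(c,p,.11)[:2] for p in b],np.float32)
    print(cv2.contourArea(b),b.min(0),b.max(0),cv2.minAreaRect(P*1000))
E
```

```text
1.7667 [0.5256925  0.17858715 0.2302379 ] [[-9.94271719e-01 -1.06881770e-01  1.89129854e-04]
 [-1.06881928e-01  9.94270810e-01 -1.34560588e-03]]
1870.0 [265 169] [302 222] ((520.5350952148438, 182.14462280273438), (47.070133209228516, 31.489709854125977), 6.144505023956299)
277.0 [ 83 286] [130 322] ((646.9144897460938, 25.600303649902344), (11.972173690795898, 60.03865051269531), 50.21185302734375)
```

View pics/w1.png

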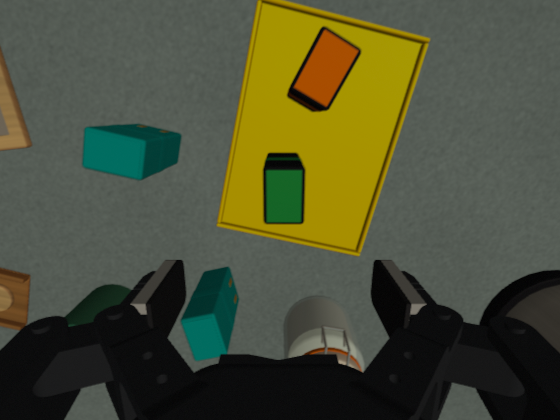

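The wrist view shows the green top at (284,195), parallel to the fingers' faces and free of the orange pack at (325,68). The position agrees with the first measurement to 1 mm. Next is to descend and grip.

Request:
apply_moves(
  commands=[
    [[0.037,0.035,0.1,0,0,0,0],[0,0,0.22,0,0,0,0],[0,0,0.25,0,0,0,0],[0,0,0.25,0,0,0,0],[0,0,0.25,0,0,0,0],[0,0,0.15,0,0,0,0],[0,0,0.1,0,0,0,0],[0,0,0,0,0,0,0],[0,0,0,0,0,0,1],[0,0,0,0,0,0,1],[0,0,0,0,0,0,1],[0,0,0,0,0,0,1],[0,0,0,0,0,0,1],[0,0,0,0,0,0,1],[0,0,0,0,0,0,1],[0,0,0,0,0,0,1],[0,0,0,0,0,0,1],[0,0,0,0,0,0,1]],
  ],
)

```text
time: 3.32
ee_pos: [0.5174, 0.1866, 0.074]
tool_rot: [[-0.994, -0.112, 0.002], [-0.112, 0.994, 0.0], [-0.002, -0.0, -1.0]]
force: [0.0, -0.7, 6.7]
grip_width: 0.0355
grasp_force: 59.3
```

Request:
apply_moves(
  commands=[
    [[0,0,-0.12,0,0,0,1],[0,0,-0.3,0,0,0,1],[0,0,-0.3,0,0,0,1],[0,0,-0.3,0,0,0,1],[0,0,-0.29,0,0,0,1],[0.034,-0.266,0,0,0,0,1],[0.034,-0.266,0,0,0,0,1],[0.034,-0.266,0,0,0,0,1],[0.034,-0.266,0,0,0,0,1],[0.034,-0.266,0,0,0,0,1],[0.034,-0.266,0,0,0,0,1],[0.034,-0.266,0,0,0,0,1],[0.034,-0.266,0,0,0,0,1],[0.034,-0.266,0,0,0,0,1],[0.034,-0.266,0,0,0,0,1],[0.034,-0.266,0,0,0,0,1],[0.034,-0.266,0,0,0,0,1],[0,0,0,0,0,0,1],[0,0,0,0,0,0,1],[0,0,0,0,0,0,1]],
  ],
)

```text
time: 4.98
ee_pos: [0.5109, -0.1991, 0.2299]
tool_rot: [[-0.994, -0.112, -0.001], [-0.112, 0.994, 0.001], [0.001, 0.001, -1.0]]
force: [0.6, 0.7, -1.8]
grip_width: 0.0356
grasp_force: 61.7
```

```bash
python3 - <<'E'
from h import *;from bench import r
s=r.state();print(s['time'],s['ee_pos'],s['tool_rot'],s['force'],s['qvel'])
c=r.calibration('wrist');im=r.grab_frame('wrist')[:,:,::-1].copy();cv2.imwrite('pics/w2.png',im)
for b in blobs(green(im,(0,0,560,420)),60):
    P=np.array([plane(c,p,.08)[:2] for p in b],np.float32)
    print(cv2.contourArea(b),b.min(0),b.max(0),cv2.minAreaRect(P*1000))
E
```

```text
4.9833 [ 0.51089093 -0.19905438  0.22986931] [[-9.93731069e-01 -1.11795168e-01 -6.34736532e-04]
 [-1.11795705e-01  9.93730816e-01  8.85997356e-04]
 [ 5.31707029e-04  9.51403918e-04 -9.99999406e-01]] [ 0.55880384  0.74311604 -1.84248682] [ 2.10609006e-02 -1.10261713e-02  3.12534259e-03  3.48795804e-04
 -7.03824422e-04  1.71345799e-05]
6357.0 [105 130] [194 224] ((510.1128845214844, -320.3895263671875), (85.41021728515625, 69.36499786376953), 12.496566772460938)
606.5 [240 210] [312 225] ((534.3824462890625, -199.06640625), (15.194868087768555, 70.85694122314453), 8.064704895019531)
7337.5 [238 262] [319 359] ((641.8243408203125, -184.46690368652344), (119.79033660888672, 84.39932250976562), 6.272692680358887)
66.0 [424 353] [440 363] ((679.6380615234375, -5.0230865478515625), (23.57026481628418, 8.094037055969238), 50.23979187011719)
301.0 [383 373] [406 403] ((729.5751342773438, -39.403076171875), (48.67486572265625, 18.528453826904297), 28.66407012939453)
```

View pics/w2.png

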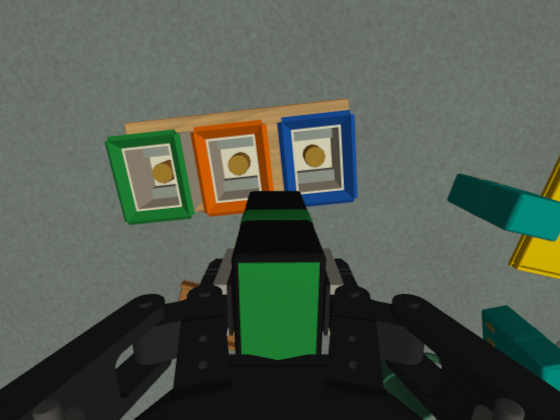

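The wrist view shows the green dock at (150,177), left of the orange and blue ones. The pack is held straight, with its top at (278,310). I'll refine the dock's height and yaw across two views, and get the pack's offset in the hand.

```bash
python3 - <<'E'
from h import *;from bench import r
W=cv2.imread('pics/w2.png');S=cv2.imread('pics/scene0.png');D=cv2.imread('pics/side0.png')
c=r.calibration('wrist');cs=r.calibration('scene');cd=r.calibration('side')
def cen(q):
    M=cv2.moments(cv2.convexHull(q.reshape(-1,1,2)));return np.array([M['m10'],M['m01']])/M['m00']
w=[b for b in blobs(green(W,(80,100,140,150)),60)][0]
def corn(q): # 4 outer corners, ordered by world angle
    h=cv2.convexHull(q.reshape(-1,1,2)); return cv2.approxPolyN(h,4)[0] if hasattr(cv2,'approxPolyN') else None
sb=blobs(green(S,(155,125,45,40)))[0]
print('corners w',corn(w).tolist())
print('tri wrist/scene',tri(c,cen(w),cs,cen(sb)))
# row direction from the three collars in wrist view
P=[]
for lo,hi,bx in(((48,90,40),(75,255,255),(80,100,115,150)),((5,150,120),(14,255,255),(185,100,95,150)),((100,150,60),(125,255,255),(270,90,100,150))):
    q=max(blobs(green(W,bx,lo,hi),60),key=cv2.contourArea)
    R=cv2.minAreaRect(np.array([plane(c,p,.08)[:2]*1000 for p in q],np.float32));print(R);P.append(R[0])
P=np.array(P);d=P[2]-P[0];print('row yaw',np.degrees(np.arctan2(-d[0],d[1])),np.linalg.norm(d))
# pack in hand
s=r.state();R=s['tool_rot'];e=s['ee_pos']
S2=r.grab_frame('scene')[:,:,::-1].copy();D2=r.grab_frame('side')[:,:,::-1].copy();cv2.imwrite('pics/s2.png',S2);cv2.imwrite('pics/d2.png',D2)
def px(cc,X):
    v=cc['mtx']@(cc['R']@X+cc['t']);return v[:2]/v[2]
for cc,im in((cs,S2),(cd,D2)):
    u=px(cc,e+[0,0,.036]).astype(int)
    for b in blobs(green(im,(u[0]-40,u[1]-40,80,110)),15):
        Q=np.array([plane(cc,p,e[2]+.036)[:2] for p in b],np.float32);k=cv2.minAreaRect(Q*1000)
        print(u,b.min(0),b.max(0),k)
t=[b for b in blobs(green(W,(225,255,110,110)),60)][0]
for row in(262,264,266):
    for col in (250,280,310): print((R.T@(plane(c,(col,row),e[2]+.036)-e)*1000).round(1))
for row in (275,300,330):
    xs=t[t[:,1]==row][:,0];print(row,[(R.T@(plane(c,(x,row),e[2]+.036)-e)*1000).round(1)for x in(xs.min(),xs.max())])
a=cv2.resize(S2[100:220,180:340],None,fx=2.5,fy=2.5);b=cv2.resize(D2[60:220,260:420],None,fx=2.5,fy=2.5)
cv2.imwrite('pics/crop2.png',np.hstack([cv2.resize(a,(400,300)),cv2.resize(b,(400,400))[50:350]]))
E
```

```text
corners w [[195, 218], [126, 225], [103, 137], [178, 129]]
tri wrist/scene [ 0.50964946 -0.32261247  0.07411406]
((510.42340087890625, -320.0650634765625), (85.46885681152344, 69.41761016845703), 12.548171997070312)
((492.9749755859375, -242.5732421875), (85.28705596923828, 69.76002502441406), 12.59896469116211)
((475.8907470703125, -165.29702758789062), (84.5813217163086, 68.65711212158203), 12.514734268188477)
row yaw 12.578102122676164 158.57379705330075
[218 107] [207  99] [224 118] ((513.4122314453125, -199.2583465576172), (48.476898193359375, 31.609699249267578), 6.954151153564453)
[218 107] [208 124] [229 137] ((564.373046875, -172.90956115722656), (37.9691162109375, 37.08662796020508), 7.485696315765381)
[218 107] [178 135] [198 164] ((638.299072265625, -210.03753662109375), (68.5460205078125, 42.48904800415039), 12.264119148254395)
[218 107] [178 168] [185 172] ((684.6764526367188, -188.83932495117188), (9.550149917602539, 14.144011497497559), 23.40093994140625)
[355  88] [341  84] [346  90] ((534.7728881835938, -195.61705017089844), (9.872196197509766, 29.726734161376953), 15.129982948303223)
[355  88] [360  86] [365  92] ((496.70928955078125, -199.43569946289062), (8.877483367919922, 30.019018173217773), 8.92913818359375)
[355  88] [338 109] [363 119] ((492.98309326171875, -87.0125732421875), (46.076019287109375, 32.32508850097656), 9.814863204956055)
[355  88] [342 134] [376 150] ((455.3736572265625, -1.5120525360107422), (52.592926025390625, 48.31935501098633), 11.920849800109863)
[ 18.9 -11.  -36. ]
[ 18.9   0.2 -36. ]
[ 18.9  11.5 -36. ]
[ 18.1 -11.  -36. ]
[ 18.1   0.2 -36. ]
[ 18.1  11.5 -36. ]
[ 17.2 -11.  -36. ]
[ 17.2   0.2 -36. ]
[ 17.2  11.5 -36. ]
275 [array([ 13.5, -15.7, -36. ]), array([ 13.5,  15. , -36. ])]
300 [array([  2.7, -15.7, -36. ]), array([  2.7,  15. , -36. ])]
330 [array([-11. , -15.8, -36. ]), array([-11. ,  14.7, -36. ])]
```

View pics/crop2.png

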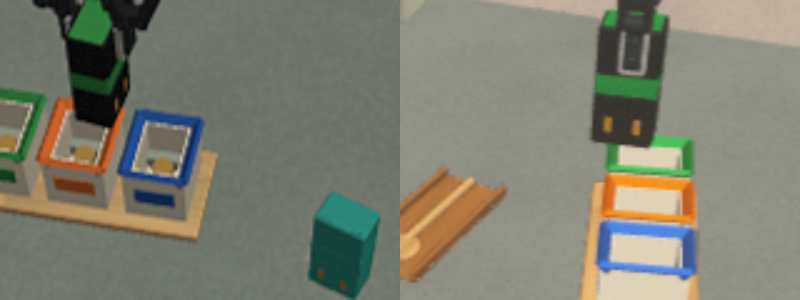

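Request:
apply_moves(
  commands=[
    [[0,0,0,0,0,-0.76,1],[0,0,0,0,0,-0.76,1],[0.05,-0.198,0,0,0,0,1],[0.05,-0.198,0,0,0,0,1],[0.05,-0.198,0,0,0,0,1],[0.05,-0.198,0,0,0,0,1],[0.05,-0.198,0,0,0,0,1],[0,0,0.2,0,0,0,1],[0,0,0.2,0,0,0,1],[0,0,0.19,0,0,0,1],[0,0,0,0,0,0,1],[0,0,0,0,0,0,1],[0,0,0,0,0,0,1],[0,0,0,0,0,0,1],[0,0,0,0,0,0,1]],
  ],
)

```text
time: 6.38
ee_pos: [0.5081, -0.3221, 0.1609]
tool_rot: [[-0.976, -0.217, 0.002], [-0.217, 0.976, -0.002], [-0.002, -0.002, -1.0]]
force: [-0.4, -1.0, -3.4]
grip_width: 0.0355
grasp_force: 61.6
```

```bash
python3 - <<'E'
from h import *;from bench import r
s=r.state();print(s['time'],s['ee_pos'],s['tool_rot'],s['force'])
ims={}
for n in('wrist','scene','side'):
    ims[n]=r.grab_frame(n)[:,:,::-1].copy()
S,D,W=ims['scene'],ims['side'],ims['wrist']
a=cv2.resize(S[90:190,130:230],(400,400),interpolation=2);b=cv2.resize(D[70:170,310:410],(400,400),interpolation=2)
cv2.imwrite('pics/crop3.png',np.hstack([a,b]));cv2.imwrite('pics/w3.png',W)
E
```

```text
6.3833 [ 0.50810809 -0.32212879  0.16087005] [[-0.9761543  -0.21706887  0.00197108]
 [-0.2170725   0.97615371 -0.00186229]
 [-0.00151983 -0.00224575 -0.99999632]] [-0.39465837 -1.03493144 -3.36338833]
```

View pics/crop3.png

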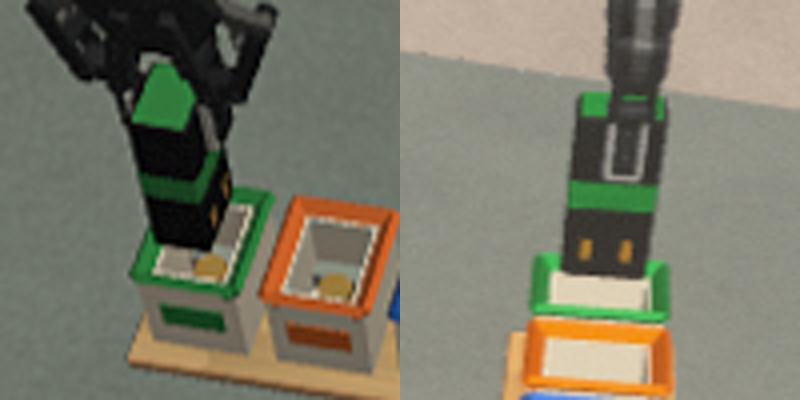

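View pics/w3.png

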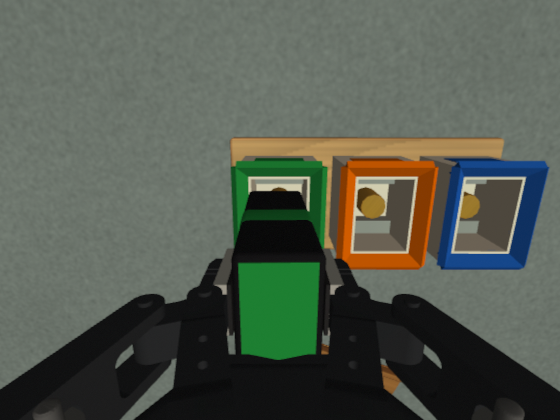

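The pack hangs just over the green collar and is square to it. In the wrist view the collar centre is at column 279.5 and the pack's bottom at 277.6. I'll check the along-x alignment numerically from the pack's bottom corners.

```bash
python3 - <<'E'
from h import *;from bench import r
e=r.state()['ee_pos'];R=r.state()['tool_rot']
cs=r.calibration('scene');cd=r.calibration('side');z=e[2]-.069
dock={'s':(.5100,-.3222),'d':(.5119,-.3223)}
for n,c,pts in(('s',cs,[(169.2,149.5),(183.8,152.5)]),('d',cd,[(350.8,138),(372.5,139)])):
    for p in pts:
        X=plane(c,p,z);v=np.array([*(X[:2]-dock[n]),0]);print(n,X.round(4),'rel dock in tool axes mm',(R.T@v*1000)[:2].round(1))
# pack top seen now
S=cv2.imread('pics/crop3.png')
def px(cc,X):
    v=cc['mtx']@(cc['R']@X+cc['t']);return v[:2]/v[2]
b=blobs(green(S,(125,60,80,75)))[0]/4+[130,90]
Q=np.array([plane(cs,p,e[2]+.036)[:2] for p in b],np.float32)*1000;k=cv2.minAreaRect(Q);print(k)
E
```

```text
s [ 0.5332 -0.337   0.091 ] rel dock in tool axes mm [-19.4 -19.5]
s [ 0.5274 -0.3003  0.091 ] rel dock in tool axes mm [-21.8  17.6]
d [ 0.5313 -0.304   0.091 ] rel dock in tool axes mm [-22.9  13.7]
d [ 0.4803 -0.318   0.091 ] rel dock in tool axes mm [29.9 11.1]
((510.3947448730469, -321.5010986328125), (49.49212646484375, 33.27085876464844), 13.058152198791504)
```

Request:
apply_moves(
  commands=[
    [[-0.012,0.004,0.05,0,0,0,1],[0,0,0.06,0,0,0,1],[0,0,0.05,0,0,0,1],[0,0,0.04,0,0,0,1],[0,0,0,0,0,0,1],[0,0,0,0,0,0,1],[0,0,0,0,0,0,1]],
  ],
)

```text
time: 7.12
ee_pos: [0.509, -0.3213, 0.1354]
tool_rot: [[-0.976, -0.217, 0.0], [-0.217, 0.976, -0.0], [-0.0, -0.0, -1.0]]
force: [-0.7, -1.2, -2.4]
grip_width: 0.036
grasp_force: 61.7
```

Request:
apply_moves(
  commands=[
    [[0,0,0.04,0,0,0,1],[0,0,0.04,0,0,0,1],[0,0,0.03,0,0,0,1],[0,0,0,0,0,0,1],[0,0,0,0,0,0,1]],
  ],
)

```text
time: 7.53
ee_pos: [0.5088, -0.3211, 0.1218]
tool_rot: [[-0.976, -0.217, -0.0], [-0.217, 0.976, 0.0], [0.0, 0.001, -1.0]]
force: [0.2, -0.1, -1.6]
grip_width: 0.035
grasp_force: 61.7
```

The pack is inside the well with no contact force. I'll press it onto the plunger next.

Request:
apply_moves(
  commands=[
    [[0,0,0.03,0,0,0,1],[0,0,0.03,0,0,0,1],[0,0,0.03,0,0,0,1],[0,0,0.03,0,0,0,1],[0,0,0.02,0,0,0,1],[0,0,0,0,0,0,1],[0,0,0,0,0,0,1],[0,0,0,0,0,0,1]],
  ],
)

```text
time: 8.2
ee_pos: [0.5091, -0.3214, 0.1058]
tool_rot: [[-0.976, -0.217, 0.001], [-0.217, 0.976, -0.001], [-0.001, -0.001, -1.0]]
force: [-1.8, 0.8, 5.7]
grip_width: 0.0352
grasp_force: 62.1
```

Request:
apply_moves(
  commands=[
    [[0,0,0.015,0,0,0,1],[0,0,0.015,0,0,0,1],[0,0,0,0,0,0,1],[0,0,0,0,0,0,1],[0,0,0,0,0,0,1]],
  ],
)

```text
time: 8.62
ee_pos: [0.5091, -0.3214, 0.1024]
tool_rot: [[-0.976, -0.217, 0.001], [-0.217, 0.976, -0.001], [-0.001, -0.001, -1.0]]
force: [-1.3, 0.5, 6.2]
grip_width: 0.0355
grasp_force: 62.1
```

Request:
apply_moves(
  commands=[
    [[0,0,0.01,0,0,0,1],[0,0,0,0,0,0,1],[0,0,0,0,0,0,1],[0,0,0,0,0,0,1]],
  ],
)

```text
time: 8.95
ee_pos: [0.5091, -0.3214, 0.1013]
tool_rot: [[-0.976, -0.217, 0.001], [-0.217, 0.976, -0.001], [-0.001, -0.001, -1.0]]
force: [-1.2, 1.4, 7.1]
grip_width: 0.0353
grasp_force: 62.0
```

Still on the spring slope (about 0.4 N per mm), so the stop should be close.

Request:
apply_moves(
  commands=[
    [[0,0,0.01,0,0,0,1],[0,0,0,0,0,0,1],[0,0,0,0,0,0,1],[0,0,0,0,0,0,1]],
  ],
)

```text
time: 9.28
ee_pos: [0.5093, -0.322, 0.1007]
tool_rot: [[-0.976, -0.217, 0.002], [-0.217, 0.976, -0.003], [-0.001, -0.003, -1.0]]
force: [-0.3, -1.5, 9.5]
grip_width: 0.0355
grasp_force: 60.5
```

Request:
apply_moves(
  commands=[
    [[0,0,0.01,0,0,0,1],[0,0,0,0,0,0,1],[0,0,0,0,0,0,1],[0,0,0,0,0,0,1]],
  ],
)

```text
time: 9.62
ee_pos: [0.5094, -0.3221, 0.1007]
tool_rot: [[-0.976, -0.217, 0.002], [-0.217, 0.976, -0.003], [-0.002, -0.004, -1.0]]
force: [-3.6, 1.6, 18.8]
grip_width: 0.0354
grasp_force: 61.4
```

The force rises sharply at z = 0.1007, as predicted for the stop. I'll add a small push, then verify with a picture.

Request:
apply_moves(
  commands=[
    [[0,0,0.004,0,0,0,1],[0,0,0,0,0,0,1],[0,0,0,0,0,0,1],[0,0,0,0,0,0,1],[0,0,0,0,0,0,1],[0,0,0,0,0,0,1],[0,0,0,0,0,0,1],[0,0,0,0,0,0,1]],
  ],
)

```text
time: 10.28
ee_pos: [0.5094, -0.3221, 0.1006]
tool_rot: [[-0.976, -0.217, 0.003], [-0.217, 0.976, -0.003], [-0.002, -0.004, -1.0]]
force: [-4.8, 1.1, 21.5]
grip_width: 0.0353
grasp_force: 61.9
```

```bash
python3 - <<'E'
from h import *;from bench import r
S=r.grab_frame('scene')[:,:,::-1].copy();D=r.grab_frame('side')[:,:,::-1].copy()
s=r.state();print(s['time'],s['ee_pos'],s['force'],s['grasp_force'])
a=cv2.resize(S[90:190,130:230],(400,400),interpolation=2);b=cv2.resize(D[70:170,310:410],(400,400),interpolation=2)
cv2.imwrite('pics/crop4.png',np.hstack([a,b]))
c=r.calibration('scene')
bl=[q for q in blobs(green(S,(130,90,70,80)))]
for q in bl: print(q.min(0),q.max(0),cv2.minAreaRect(np.array([plane(c,p,.137)[:2]*1000 for p in q],np.float32)))
E
```

```text
10.3833 [ 0.50938757 -0.32207522  0.10061696] [-4.97400724  1.89281551 21.45835445] 61.914557218551636
[167 124] [182 140] ((510.83502197265625, -322.3458557128906), (48.687538146972656, 32.25994873046875), 12.99966812133789)
[163 137] [198 164] ((552.1321411132812, -287.9161071777344), (79.85002136230469, 64.88915252685547), 12.264115333557129)
[170 166] [185 169] ((604.7117309570312, -266.7826232910156), (8.148101806640625, 35.23549270629883), 12.55982494354248)
```

View pics/crop4.png

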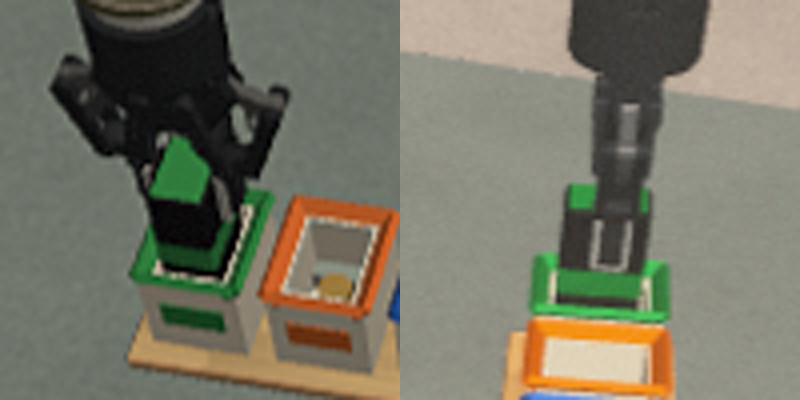

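The picture shows the pack upright in the green dock, still gripped, with the orange plunger untouched. Its top fits z = 0.137, the fully-home height, and the force is steady at about 21 N. I'll hand it in.

```bash
python3 -c "
from bench import r
print(r.sign_off())"
```

```text
the job is handed in; nothing more can be done
None
```

The green pack is upright in its green-collared dock, pressed onto the hard stop at about 21 N and still gripped; I handed the job in at about 10.4 s, and the sign-off returned no verdict.

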